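Secure the test jig and take a gauge rod reading

TASK

Turn the turnbutton on the test jig straight across the lid, all the way to its stop, so that the lid is secured. Then take the gauge rod from its rest, push it into the sloping guide tube until its collar stops against the tube's mouth and keep it there a moment, draw it right out, and present it for reading: hold it level, still and in the air, touching nothing but the gripper, with its tip about 10 cm above the middle of the white ruled plate. Finish there, still holding the gauge, and leave the turnbutton across the lid and the other things on the bench where they are.

Things in the scene. Friction and masses are not known exactly. Their poses are not given: they have to be found in the camera images.
- jig: Board test jig, fixed: grey case 200 (its x) x 160 (y) mm with an aluminium top 93 mm above the bench. Origin at the centre of its underside, z up. Its front (-x) carries the guide tube; the first 40 mm of its top behind the front edge is a fixed deck with the turnbutton, the rest is the lid.
- lid (a joint): hinge of the jig's lid (160 x 156 x 8 mm plate, top 93 mm above the bench, hinged along the edge far from the tube): 0 = shut, grows as it opens (rad). It starts shut and lies shut by its own weight.
- turnbutton (a joint): Turnbutton angle (rad): 0 = bar along the jig's +x, straight across the lid = secured, at a hard stop; grows counterclockwise seen from above; at 1.57 the bar lies along the jig's +y, clear of the lid. Range 0 to 1.6; starts between 0.95 and 1.4. It stays where left; turning takes about 0.06 N m.
- turnbutton_grip (a point): Top centre of the turnbutton's thumb grip, on the vertical pivot axis, 131 mm above the bench, 80 mm to the jig's -x from its centre. Steel bar 62 x 14 x 8 mm (12 mm behind the pivot to 50 mm ahead; bar top 105 mm above the bench); on it the upright flat grip, 38 mm along the bar, 10 mm thick, 26 mm tall, centred on the pivot. Site x runs along the bar to its long end and turns with it.
- guide_tube: Sloping steel tube fixed in the jig, outside 22 mm, bore 12 mm, 80 mm deep (the collar stops the gauge before its tip meets anything). Origin at the centre of its mouth, 75 mm above the bench, 25 mm in front of the case. Its x axis is the direction of insertion: the jig's +x turned 25 degrees down from level. The mouth is square to this axis.
- gauge: Gauge rod, loose, about 130 g; lies level in its rest at the start. Origin at the centre of its handle, x along the rod to the tip. Flat-sided handle 80 (x) x 16 (y) x 24 mm (z), x from -40 to 40; 12 mm neck to x = 66; collar 26 mm across, x 66 to 74; round rod 8 mm across from 74 to the tip at 144 (last 8 mm taper to 4.4 mm).
- gauge_collar (a point): centre of the collar's stop face, on the rod's axis, 74 mm ahead of the gauge's origin
- gauge_tip (a point): end of the rod, on its axis, 144 mm ahead of the gauge's origin
- gauge_rest: Black rest, fixed, base 190 x 60 x 8 mm, origin at bench level. The gauge lies in it along the rest's x, gauge origin 45 mm straight above the rest's. Two 8 mm thick notched posts carry it: under the handle at x = -34 mm (lips 41 mm high, 26 mm overall width), under the rod at x = 107 mm (lips 49 mm high, 17 mm overall width). Lift the gauge straight up.
- reading_plate: white square plate with ruled black lines and a thin black rim, 84 x 84 x 6 mm, fixed flat on the bench; origin at the centre of its underside, at bench level
- solder_reel: loose bystander: orange reel standing on its flange, 56 mm across, 40 mm tall; origin at the centre of its underside
- flux_bottle: loose bystander: small capped bottle, 40 mm across, 105 mm tall; origin at the centre of its underside
- screwdriver: loose bystander: screwdriver 170 mm long lying along its own x, black handle to -x; no collar and no flat handle
- parts_tray: loose bystander: low open tray 70 x 90 x 25 mm with four compartments; origin at the centre of its underside
- pliers: loose bystander: small pliers lying flat, about 145 mm long, 13 mm high
- tie_bundle: loose bystander: upright black bundle of ties with a paper band, 44 mm across, 55 mm tall; origin at the centre of its underside
- spare_board: loose bystander: green board 60 x 45 x 10 mm lying flat; origin at the centre of its underside
Not all that is in view belongs to the job. What is shaped like the gauge but orange is not meant.

How it is judged (in metres and radians):
On the way, in this order (a step that is already met when the one before it is completed fails the run):
1. turnbutton across the lid, lid shut (value of joint turnbutton below 0.12 rad and value of joint lid below 0.05 rad), for 0.2 s.
2. gauge in the guide tube, collar against the mouth (x of gauge_collar in the frame of guide_tube above -0.0025 m and distance between gauge_collar and guide_tube below 0.006 m and angle between the x axis of gauge and the x axis of guide_tube, either way round below 0.08 rad), for 0.2 s.
3. gauge drawn right out of the tube (x of gauge_tip in the frame of guide_tube below -0.01 m and contact force between the fingers and gauge above 0.5 N), for 0.1 s.
At the end, for the whole second after the job is handed in: The turnbutton reads under 0.12 rad and the lid is shut (under 0.05 rad); the gripper still holds the gauge, at rest, level within 6 degrees, its tip within 30 mm of the plate's centre horizontally and 60 to 150 mm above the bench, and the gauge touches neither jig, rest, plate nor any bystander (all of step 1 and angle between gauge's own x axis and vertical between 1.466 and 1.676 rad and horizontal distance between gauge_tip and reading_plate below 0.03 m and z of gauge_tip in the frame of reading_plate between 0.06 and 0.15 m and contact force between the fingers and gauge above 1 N and linear speed of gauge below 0.02 m/s and angular speed of gauge below 0.1 rad/s and contact force between gauge and jig below 0.1 N and contact force between gauge and gauge_rest below 0.1 N and contact force between gauge and reading_plate below 0.1 N and contact force between gauge and solder_reel below 0.1 N and contact force between gauge and flux_bottle below 0.1 N and contact force between gauge and screwdriver below 0.1 N and contact force between gauge and parts_tray below 0.1 N and contact force between gauge and pliers below 0.1 N and contact force between gauge and tie_bundle below 0.1 N and contact force between gauge and spare_board below 0.1 N); the arm keeps its last pose, push and grip.
It fails at once if a bystander was moved more than 30 mm (distance of any of solder_reel, flux_bottle, screwdriver, parts_tray, pliers, tie_bundle, spare_board from where it was at the start of the episode above 0.03 m).
It fails at once if the lid was lifted (value of joint lid above 0.25 rad).
It also fails if it takes over 64 s, if anything falls off the work surface, if the arm or the gripper's body presses on something with over 40 N, if the wrist force passes 120 N, or if a joint passes its speed limit or range.

ROBOT

A 7-joint arm with a two-finger parallel gripper is mounted at the origin on the work surface. World frame = base frame: x ahead of the robot, y to its left, z up, the work surface at z = 0. Lengths are in mm, angles in rad, forces in N, time in s.
With the tool pointing down it reaches from about 400 to 850 mm from the base axis. Payload 10.4 kg.
Tool frame: the origin (TCP) lies at the very end of the fingers, on their centre line; the grasp point (between the pads) lies 19 mm behind it; z points along the fingers, y is the line along which they close (so a half turn about z gives the same grasp; the last joint's range is limited). The gripper opens to 87 mm and grips with 3 to 60 N. Pads are 19 mm wide; open, the fingers measure 117 mm over their backs; the gripper's body (75 mm by 190 mm) begins 51 mm behind the grasp point.
Start: joints at [-1.317, 0.332, -0.065, 1.46, 0.022, 1.35, -0.088], TCP at [170.785, 601.236, 222.576] pointing down, gripper open.
Joint ranges: [-2.6, 2.6], [-0.5, 2.12], [-1.47, 1.34], [0.16, 2.42], [-1.27, 4.41], [0.06, 2.06], [-2.6, 2.6]. Speed limits (rad/s): [2.22, 2.22, 2.79, 2.79, 3.14, 3.14, 3.14].

INTERFACE

Orientations are given as a unit quaternion [x, y, z, w].
In Python, from rig import * gives the robot as it stands. The module is installed in compiled form; this text tells all that it offers.
- The arm moves only by the tool arm_command, never from a script. Its argument "plan" is text: rows parted by semicolons, each of 7 numbers parted by spaces: the turn, a rotation vector about the tool's x, y, z in degrees, then the shift along the tool's x, y, z in cm, then the closure, from 0 (fully open) to 1 (shut). A call has 1 to 10 rows; each row is the pose to reach, as a shift and turn from the pose commanded when the call began, along the tool's axes at that moment; what a row does not reach only later rows make up. A row lasts 1/10 s, in which the tool goes at most 50 mm and 8.59 degrees, less where a joint would pass 70% of its speed; a pose out of reach is approached as far as the arm can. A call with a gripper value outside its range is refused whole. The fingers move at their own pace and stop on an object; the grip force is fixed at half the most. Time passes only in rows, so rows that repeat a pose let the fingers close. It gives the time, the measured TCP pose, the force, the opening and the grip force at its end, in the units of the state.
- state(): the state, without advancing time (a new reading comes with each control period).
- snapshot(name): name is "side" or "top" or "wrist"; returns the picture (384x512x3 uint8, red, green, blue); there is no depth.
- camera_model(name): a dict with "K" (3x3 intrinsics, pixels), "k1" (the pictures are not rectified: a ray, as slopes to the right and down, at radius r is drawn at 1 + k1 r^2 times it, then the intrinsics apply), "extrinsics" (4x4, takes a point from world to camera coordinates); the wrist camera has in their place "tool_from_camera" (4x4, takes a point from camera to tool coordinates, whose origin is the TCP and whose axes are the flange's). Camera axes: x right, y down, z forward; pixel columns grow to the right and rows downward; lengths in mm; the calibration is good to about 2 mm. A picture is of the moment at which its call begins: read the wrist's pose just before it. camera_model takes no time and is no camera call.
- finish_job(): hands the job in; it is judged then, once.
The state is a dict: "time_s": time; "joints": joint angles; "joint_vel": joint speeds; "joint_torque": joint torques, N m; "position": TCP position; "orientation": TCP orientation; "ft_force": force on the tool from outside, world axes, zero at the start; "torque": the same for the moment, N m; "opening": finger opening in mm; "grip_force": force on a finger pad.
Only numpy, scipy, OpenCV 4.12 (cv2) and the standard library are available. Lean on these libraries where they do the work, as an engineer would, in place of code of your own. Each camera call takes 0.05 s, during which the arm holds its last target. There are 200 camera calls.

## Working session

There is one attempt and no reset: what is moved stays moved. The work goes in short steps, Python scripts to look and compute and a tool call to move; the robot and the scene stay as the last step left them, time stands still between calls to the robot, and variables do not carry over. Pictures are saved under pics/ and viewed, at most 10 in all, crops included, and the job is handed in when it is done.

Besides the shell and the picture viewer there is one more tool, called as name(argument=value, ...) on one line, values as JSON. arm_command: Moves the arm, as the interface text tells. Its arguments: {"type":"object","properties":{"plan":{"type":"string"}},"required":["plan"]}

```bash
mkdir -p pics
python3 - <<'E'
from rig import *
import cv2,numpy as np
np.set_printoptions(precision=4,suppress=True)
s=state();print(s)
for n in("side","top","wrist"):
    print(n,camera_model(n)); cv2.imwrite(f"pics/{n}0.png",cv2.cvtColor(snapshot(n),cv2.COLOR_RGB2BGR))
a=cv2.imread("pics/top0.png");b=cv2.imread("pics/side0.png")
cv2.imwrite("pics/t.png",cv2.resize(a,(800,600),interpolation=cv2.INTER_CUBIC));cv2.imwrite("pics/s.png",cv2.resize(b,(800,600),interpolation=cv2.INTER_CUBIC))
E
```

```text
{'time_s': 0.0, 'joints': array([-1.3166,  0.3329, -0.0647,  1.4609,  0.0216,  1.3499, -0.0885]), 'joint_vel': array([ 0.0021,  0.0007,  0.0018,  0.0005, -0.0012,  0.0012, -0.001 ]), 'joint_torque': array([  0.0001, -62.3264,   0.0247, -38.9887,  -0.0615,   0.0397,
         0.0001]), 'position': array([170.7301, 600.8315, 221.7456]), 'orientation': array([ 0.138 ,  0.9904, -0.0007, -0.    ]), 'ft_force': array([ 0.0424, -0.4429, -0.1674]), 'torque': array([ 0.0149, -0.0198,  0.0039]), 'grip_force': 0.0, 'opening': 86.8507412977981}
side {'K': array([[442.4933,   0.    , 257.0252],
       [  0.    , 442.4933, 194.9819],
       [  0.    ,   0.    ,   1.    ]]), 'k1': -0.030868668536513804, 'extrinsics': array([[   0.774 ,   -0.6331,    0.0083, -401.3786],
       [  -0.3959,   -0.4941,   -0.774 ,  287.2673],
       [   0.4941,    0.5958,   -0.6331,  925.4666],
       [   0.    ,    0.    ,    0.    ,    1.    ]])}
top {'K': array([[382.8765,   0.    , 262.2875],
       [  0.    , 382.8765, 193.2888],
       [  0.    ,   0.    ,   1.    ]]), 'k1': -0.05196081580252165, 'extrinsics': array([[   0.0041,   -1.    ,   -0.0051,   -5.2139],
       [  -0.993 ,   -0.0035,   -0.1182,  529.3928],
       [   0.1182,    0.0055,   -0.993 , 1015.4479],
       [   0.    ,    0.    ,    0.    ,    1.    ]])}
wrist {'K': array([[297.4306,   0.    , 260.2983],
       [  0.    , 297.4306, 190.2466],
       [  0.    ,   0.    ,   1.    ]]), 'k1': -0.07057294500905709, 'tool_from_camera': array([[   0.0004,   -0.9569,   -0.2905,   79.3498],
       [   1.    ,    0.0001,    0.001 ,   -0.9825],
       [  -0.001 ,   -0.2905,    0.9569, -162.2624],
       [   0.    ,    0.    ,    0.    ,    1.    ]])}
```

View pics/t.png

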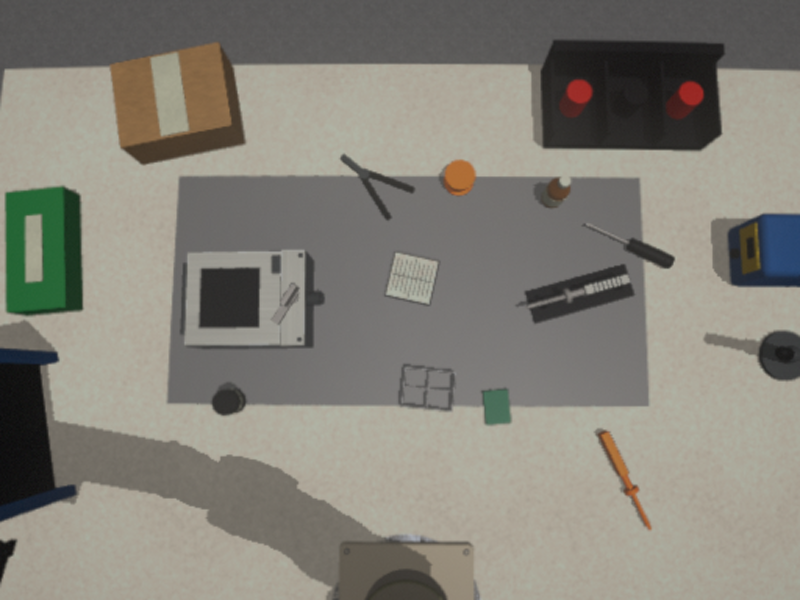

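View pics/s.png

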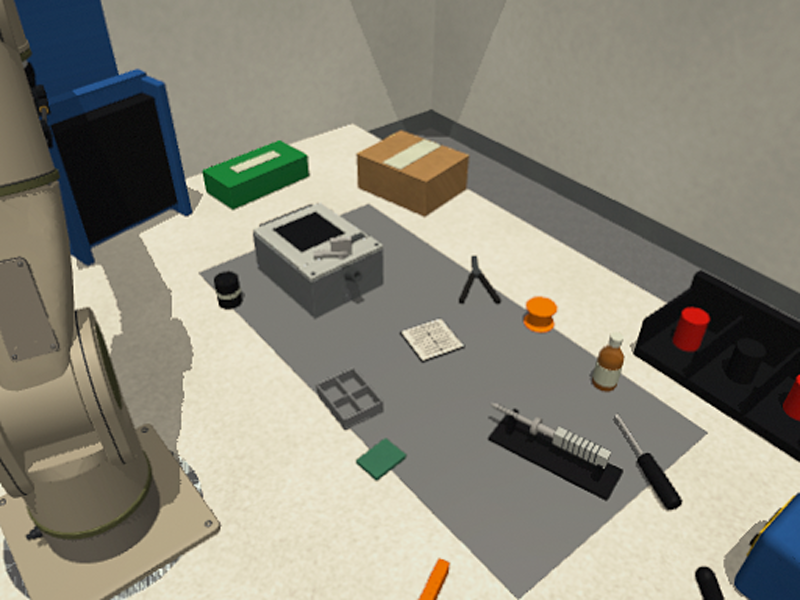

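The top view (800x600) shows the jig, with its lid top spanning about (187–312, 250–346) and its tube facing right. The turnbutton's long end points down-left at about (275,322). The plate is at about (412,278), and the rest and gauge run from (520,303) to (633,285) with the tip to the left. The orange fake is at lower right. I'll measure these roughly, then move to a closer wrist view.

```bash
cat > h.py <<'E'
from rig import *
import cv2,numpy as np
from scipy.spatial.transform import Rotation as R
np.set_printoptions(precision=2,suppress=True)
def ray(n,uv,s=None):
    c=camera_model(n);K=c["K"];p=(np.array(uv,float)-K[:2,2])/K[0,0]
    x=p.copy()
    for _ in range(10): x=p/(1+c["k1"]*(x@x))
    d=np.r_[x,1]
    if n=="wrist":
        T=np.eye(4);T[:3,:3]=R.from_quat(s["orientation"]).as_matrix();T[:3,3]=s["position"];M=T@c["tool_from_camera"]
    else: M=np.linalg.inv(c["extrinsics"])
    return M[:3,3],M[:3,:3]@d
def onz(n,uv,z,s=None):
    o,d=ray(n,uv,s);return o+d*(z-o[2])/d[2]
def totool(w,s): return R.from_quat(s["orientation"]).inv().apply(np.array(w)-s["position"])
def snap(name,f,crop=None,k=1):
    s=state();im=cv2.cvtColor(snapshot(name),cv2.COLOR_RGB2BGR);cv2.imwrite(f"pics/{f}_raw.png",im)
    o=im if crop is None else im[crop[1]:crop[3],crop[0]:crop[2]]
    cv2.imwrite(f"pics/{f}.png",cv2.resize(o,None,fx=k,fy=k,interpolation=cv2.INTER_CUBIC));return s
E
python3 - <<'E'
from h import *
k=1/1.5625
P=lambda u,v,z:onz("top",(u*k,v*k),z)[:2]
for n,u,v,z in[("c1",187,252,93),("c2",305,250,93),("c3",312,346,93),("c4",186,346,93),("piv",290,297,131),("tube",323,298,75),("plate",412,278,6),("gtip",520,304,45),("collar",568,295,45),("hend",630,281,57),("tie",228,398,55),("flux",560,183,105),("reel",459,176,40)]:
    print(n,P(u,v,z))
s=state();print("tool of (500,190,300)",totool([500,190,300],s))
E
```

```text
c1 [605.34 370.9 ]
c2 [608.85 171.67]
c3 [449.05 156.18]
c4 [447.81 364.9 ]
piv [524.91 186.63]
tube [530.5  142.51]
plate [576.01  -6.81]
gtip [ 524.99 -193.65]
collar [ 540.98 -277.41]
hend [ 564.14 -382.59]
tie [362.08 303.45]
flux [ 721.96 -253.96]
reel [755.1  -90.07]
tool of (500,190,300) [-429.06 -305.4   -77.69]
```

arm_command(plan="0 0 0 -45 -28.5 -4 0;0 0 0 -45 -28.5 -4 0;0 0 0 -45 -28.5 -4 0;0 0 0 -45 -28.5 -4 0;0 0 0 -45 -28.5 -4 0;0 0 0 -45 -28.5 -4 0;0 0 0 -45 -28.5 -4 0;0 0 0 -45 -28.5 -4 0;0 0 0 -45 -28.5 -4 0;0 0 0 -45 -28.5 -4 0")

```text
time_s: 1.15
position: [504.0, 227.7, 260.2]
orientation: [0.138, 0.99, 0.0, 0.0]
ft_force: [0.5, -0.3, 0.2]
opening: 86.7
grip_force: 0.0
```

arm_command(plan="0 0 0 -2.5 -2 0 0;0 0 0 -2.5 -2 0 0;0 0 0 -2.5 -2 0 0;0 0 0 -2.5 -2 0 0")

```text
time_s: 1.55
position: [520.8, 204.9, 259.7]
orientation: [0.137, 0.991, 0.0, -0.0]
ft_force: [-0.6, 0.3, 0.3]
opening: 86.8
grip_force: 0.0
```

Run:
```python
from h import *
s=snap("wrist","w1",None,1.5625);print(s["position"],s["orientation"],s["joints"])
```

```text
[520.78 204.85 259.72] [ 0.14  0.99  0.   -0.  ] [-0.72  0.17  0.3   1.6  -0.05  1.39  0.88]
```

View pics/w1.png

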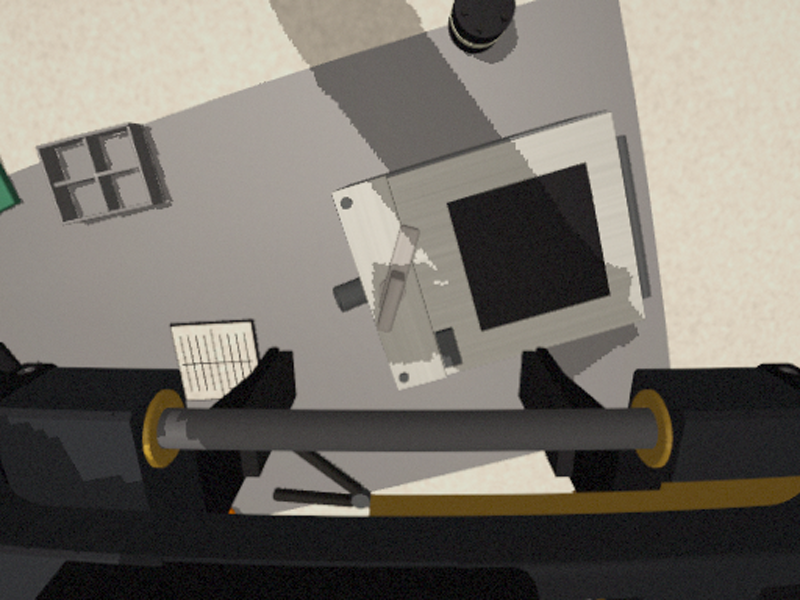

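The wrist view shows the jig corners at (332,192), (610,112), (645,318) and (401,390). The thumb grip top runs about (400,272)–(383,330), the bar's long end is at (411,230), the tube mouth is at (343,296), and the plate is partly visible.

Run:
```python
from h import *
s=state();k=1/1.5625
W=lambda u,v,z:onz("wrist",(u*k,v*k),z,s)[:2]
C=[W(u,v,93) for u,v in[(332,192),(610,112),(645,318),(401,390)]]
print(np.array(C))
x=(C[1]-C[0])+(C[2]-C[3]);print("len",[np.linalg.norm(C[i]-C[(i+1)%4]) for i in range(4)])
y=(C[0]-C[1])*0+(C[0]-C[3])+(C[1]-C[2]);a=np.arctan2(x[1],x[0]);b=np.arctan2(y[1],y[0]);print("xdir,ydir deg",np.degrees([a,b]))
c=np.mean(C,0);print("centre",c,"pivot",c-80*np.array([np.cos(a),np.sin(a)]))
g1,g2=W(400,272,131),W(383,330,131);print("grip",g1,g2,(g1+g2)/2,np.linalg.norm(g1-g2),np.degrees(np.arctan2(*(g1-g2)[::-1])))
print("barend",W(411,230,105),"tube",W(343,296,78))
t=R.from_quat(s["orientation"]).as_matrix();print("tool y deg",np.degrees(np.arctan2(t[1,1],t[0,1])))
print("toolshift",totool([*(g1+g2)/2,108],s))
```

```text
[[452.53 169.53]
 [451.49 366.64]
 [605.69 370.04]
 [612.77 173.83]]
len [np.float64(197.11644843933217), np.float64(154.23206905906477), np.float64(196.33328803361664), np.float64(160.30008773428318)]
xdir,ydir deg [  91.18 -178.6 ]
centre [530.62 270.01] pivot [532.27 190.03]
grip [511.67 202.38] [546.95 180.48] [529.31 191.43] 41.52284413627809 148.1659369468639
barend [491.31 215.67] tube [530.34 150.47]
tool y deg 74.2837610486249
toolshift [-11.97 -10.77 151.81]
```

arm_command(plan="0 0 8 -1.2 -1.1 5 0;0 0 16 -1.2 -1.1 10 0;0 0 16 -1.2 -1.1 13 0;0 0 16 -1.2 -1.1 15 0;0 0 16 -1.2 -1.1 15 0;0 0 16 -1.2 -1.1 15 1;0 0 16 -1.2 -1.1 15 1;0 0 16 -1.2 -1.1 15 1;0 0 16 -1.2 -1.1 15 1;0 0 16 -1.2 -1.1 15 1")

```text
time_s: 2.6
position: [530.4, 189.7, 110.5]
orientation: [0.274, 0.962, 0.0, 0.0]
ft_force: [0.2, 0.5, -1.2]
opening: 54.7
grip_force: 0.0
```

arm_command(plan="0 0 0 0 0 0 1;0 0 0 0 0 0 1;0 0 0 0 0 0 1")

```text
time_s: 2.9
position: [530.2, 189.5, 110.0]
orientation: [0.274, 0.962, 0.0, -0.0]
ft_force: [-0.9, -0.4, -0.2]
opening: 31.3
grip_force: 0.0
```

arm_command(plan="0 0 0 0 0 0 1;0 0 0 0 0 0 1;0 0 0 0 0 0 1;0 0 0 0 0 0 1;0 0 0 0 0 0 1;0 0 0 0 0 0 1")

```text
time_s: 3.5
position: [530.8, 190.5, 110.1]
orientation: [0.274, 0.962, 0.001, 0.001]
ft_force: [3.8, 4.0, -2.8]
opening: 9.6
grip_force: 30.0
```

arm_command(plan="0 0 7 0 0 0 1;0 0 14 0 0 0 1;0 0 21 0 0 0 1;0 0 28 0 0 0 1;0 0 35 0 0 0 1;0 0 42 0 0 0 1;0 0 49 0 0 0 1;0 0 55 0 0 0 1;0 0 58 0 0 0 1;0 0 58 0 0 0 1")

```text
time_s: 4.5
position: [531.1, 190.7, 110.1]
orientation: [0.706, 0.708, 0.001, 0.0]
ft_force: [6.2, 3.8, -6.2]
opening: 9.6
grip_force: 30.0
```

Run:
```python
from h import *
s=state();t=R.from_quat(s["orientation"]).as_matrix();print("tool y deg",np.degrees(np.arctan2(t[1,1],t[0,1])),s["torque"],s["ft_force"],s["joints"])
```

```text
tool y deg 0.09825097391854792 [ 0.82 -1.29  0.25] [ 6.22  3.8  -6.24] [-0.83  0.3   0.48  1.79 -0.16  1.09 -0.3 ]
```

arm_command(plan="0 0 3 0 0 0 1;0 0 4 0 0 0 1;0 0 4 0 0 0 1")

```text
time_s: 4.8
position: [531.1, 190.8, 110.1]
orientation: [0.73, 0.683, 0.001, 0.0]
ft_force: [6.7, 4.5, -5.9]
opening: 10.5
grip_force: 31.7
```

Run:
```python
from h import *
s=state();t=R.from_quat(s["orientation"]).as_matrix();print("tool y deg",np.degrees(np.arctan2(t[1,1],t[0,1])),s["torque"],s["ft_force"])
```

```text
tool y deg -3.784376831547293 [ 0.76 -1.29  0.76] [ 6.68  4.49 -5.95]
```

The moment rose to 0.76 N·m and the opening to 10.5 mm, so the button is at its stop. I'll release it and look.

arm_command(plan="0 0 -2 0 0 0 0.9;0 0 -2 0 0 0 0.5;0 0 -2 0 0 0 0.5;0 0 -2 0 0 0 0.5;0 0 -2 0 0 0 0.5;0 0 -2 0 0 -3 0.3;0 0 -2 0 0 -8 0.3;0 0 -2 0 0 -13 0.3;0 0 -2 0 0 -15 0.3;0 0 -2 0 0 -15 0.3")

```text
time_s: 5.8
position: [531.6, 189.9, 263.6]
orientation: [0.719, 0.695, 0.003, 0.001]
ft_force: [0.6, 0.1, -0.5]
opening: 60.5
grip_force: 0.0
```

Run:
```python
from h import *
s=snap("wrist","w2",None,1.5625);print(s["position"],s["orientation"],s["opening"])
```

```text
[531.64 189.89 263.64] [0.72 0.7  0.   0.  ] 60.46866712908887
```

View pics/w2.png

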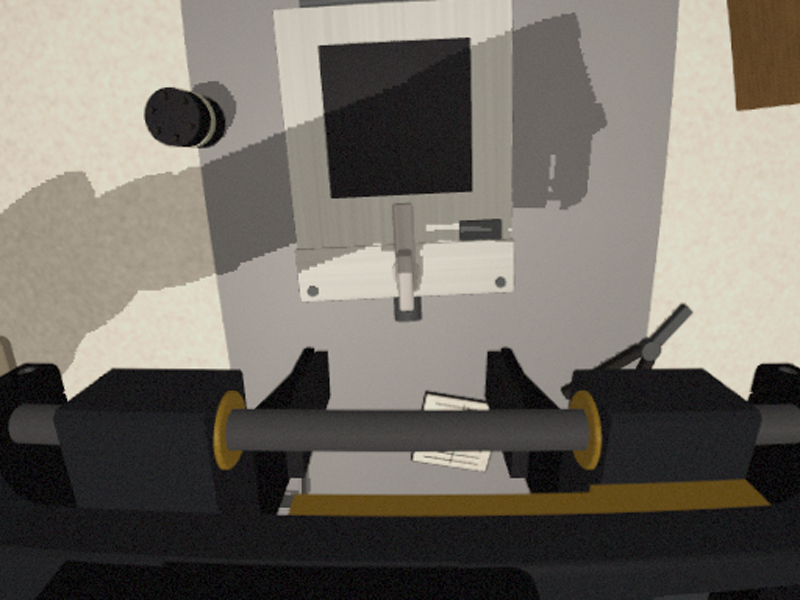

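The bar now lies straight along the jig across the lid, from (403,205) to (406,290), and the lid is shut. I'll record the jig axis and move over to the gauge.

Run:
```python
from h import *
s=state();k=1/1.5625
W=lambda u,v,z:onz("wrist",(u*k,v*k),z,s)[:2]
C=np.array([W(u,v,93) for u,v in[(300,302),(275,10),(513,0),(514,291)]]);print(C)
x=(C[1]-C[0])+(C[2]-C[3]);y=(C[0]-C[3])
print(np.degrees([np.arctan2(x[1],x[0]),np.arctan2(y[1],y[0])]),"frontmid",(C[0]+C[3])/2)
a,b=W(403,208,105),W(405,268,131);print("bar",a,b,np.degrees(np.arctan2(*(a-b)[::-1])),"tube",W(408,318,80))
```

```text
[[451.12 167.88]
 [452.26 365.13]
 [605.62 365.94]
 [610.78 171.13]]
[  90.59 -178.83] frontmid [530.95 169.5 ]
bar [530.54 235.8 ] [530.71 200.06] 90.28101016894156 tube [531.32 148.06]
```

arm_command(plan="0 0 0 -51 4.5 0 0;0 0 0 -51 4.5 0 0;0 0 0 -51 4.5 0 0;0 0 0 -51 4.5 0 0;0 0 0 -51 4.5 0 0;0 0 0 -51 4.5 0 0;0 0 0 -51 4.5 0 0;0 0 0 -51 4.5 0 0;0 0 -7 -51 4.5 0 0;0 0 -13 -51 4.5 0 0")

```text
time_s: 6.85
position: [557.4, -310.6, 258.1]
orientation: [0.633, 0.774, -0.0, -0.001]
ft_force: [1.2, 0.4, 0.4]
opening: 87.0
grip_force: 0.0
```

arm_command(plan="0 0 0 0 0 0 0;0 0 0 0 0 0 0")

```text
time_s: 7.05
position: [556.5, -311.0, 258.0]
orientation: [0.637, 0.771, -0.001, -0.001]
ft_force: [0.0, 0.9, -0.7]
opening: 87.0
grip_force: 0.0
```

Run:
```python
from h import *
s=snap("wrist","w3",None,1.5625);print(s["position"],s["orientation"],s["joints"])
```

```text
[ 556.55 -310.97  258.01] [ 0.64  0.77 -0.   -0.  ] [-0.11  0.41  0.76  1.4  -0.28  1.44  0.83]
```

View pics/w3.png

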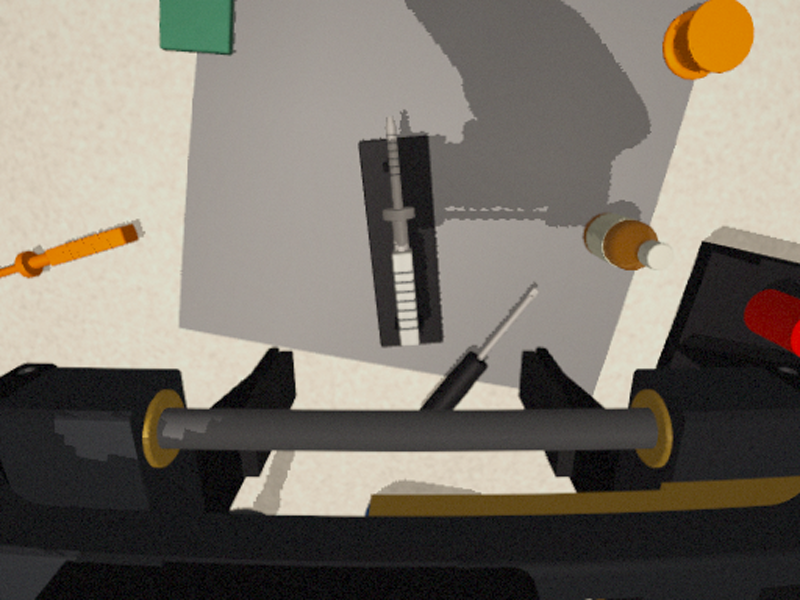

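The gauge's tip is at (391,117), its collar at (398,214), and its handle runs from (402,252) to (409,344). The screwdriver is at lower right, clear of the fingers.

Run:
```python
from h import *
s=state();k=1/1.5625
W=lambda u,v,z:onz("wrist",(u*k,v*k),z,s)[:2]
t,c,hf,hb=W(391,117,47),W(398,214,47),W(402,252,57),W(408.5,344,57)
print(t,c,hf,hb,np.linalg.norm(t-hb),np.linalg.norm(hf-hb),np.linalg.norm(t-c))
# crisp axis from bright handle mask
im=cv2.imread("pics/w3_raw.png");roi=np.zeros(im.shape[:2],np.uint8);roi[158:224,240:285]=1
m=((im.min(2)>150)&(roi>0)).astype(np.uint8);q=cv2.minAreaRect(np.argwhere(m)[:,::-1].astype(np.float32));b=cv2.boxPoints(q)/k;print(q,b)
a=np.degrees(np.arctan2(*(t-hb)[::-1]));o=(hf+hb)/2
print("gauge dir",a,"origin",o,"origin from tip",t-(144)*(t-hb)/np.linalg.norm(t-hb))
T=R.from_quat(s["orientation"]).as_matrix();print("toolx",np.degrees(np.arctan2(T[1,0],T[0,0])),"shift",totool([*o,29],s))
```

```text
[ 524.76 -204.3 ] [ 543.76 -275.5 ] [ 552.46 -303.21] [ 572.72 -379.44] 181.593670224286 78.87360126369305 73.69499204189985
((262.2989501953125, 189.53842163085938), (37.89715576171875, 70.09414672851562), 11.560131072998047) [[369.86 343.87]
 [391.81 236.57]
 [449.82 248.44]
 [427.87 355.74]]
gauge dir 105.31509006866436 origin [ 562.59 -341.33] origin from tip [ 562.79 -343.18]
toolx 101.04460411760262 shift [-32.99  -0.68 229.29]
```

arm_command(plan="0 0 -4.3 -3.3 0 5 0;0 0 -4.3 -3.3 0 10 0;0 0 -4.3 -3.3 0 14 0.3;0 0 -4.3 -3.3 0 18 0.3;0 0 -4.3 -3.3 0 21 0.4;0 0 -4.3 -3.3 0 22.8 0.4;0 0 -4.3 -3.3 0 22.8 0.4;0 0 -4.3 -3.3 0 22.8 1;0 0 -4.3 -3.3 0 22.8 1;0 0 -4.3 -3.3 0 22.8 1")

```text
time_s: 8.1
position: [565.2, -342.1, 33.7]
orientation: [0.606, 0.796, 0.0, 0.001]
ft_force: [0.2, -0.3, -0.6]
opening: 35.8
grip_force: 0.0
```

arm_command(plan="0 0 0 0 0 0 1;0 0 0 0 0 0 1;0 0 0 0 0 0 1;0 0 0 0 0 0 1;0 0 0 0 0 0 1;0 0 0 0 0 0 1")

```text
time_s: 8.7
position: [562.9, -342.3, 32.3]
orientation: [0.606, 0.795, -0.001, -0.001]
ft_force: [-5.7, 0.5, 7.4]
opening: 15.8
grip_force: 30.0
```

arm_command(plan="0 0 0 0 0 -2 1;0 0 0 0 0 -5 1;0 0 0 0 0 -9 1;0 0 0 0 0 -13 1;0 0 0 0 0 -17 1;0 0 0 0 0 -19 1;0 0 0 0 0 -20 1;0 0 0 0 0 -20 1")

```text
time_s: 9.5
position: [564.6, -341.9, 232.6]
orientation: [0.606, 0.796, 0.0, 0.001]
ft_force: [-0.3, -1.1, -1.1]
opening: 15.9
grip_force: 29.9
```

Run:
```python
from h import *
s=snap("wrist","w4",(180,60,360,270),2.8);print(s["position"],s["orientation"],s["opening"],s["ft_force"])
```

```text
[ 564.57 -341.87  232.61] [0.61 0.8  0.   0.  ] 15.92855058038595 [-0.29 -1.09 -1.06]
```

View pics/w4.png

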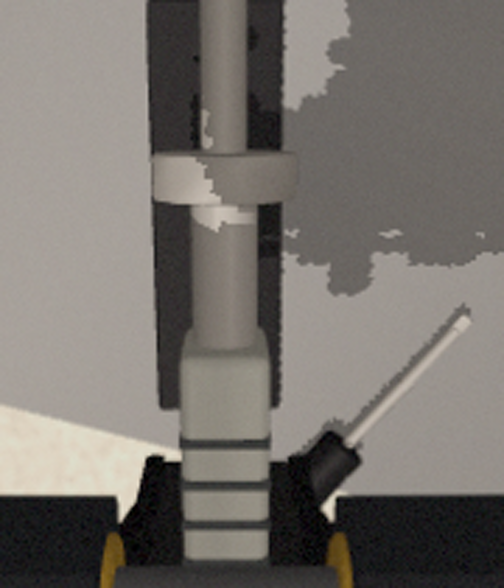

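The gauge is held straight in the fingers: its axis is vertical in the picture at raw u≈260, and the collar is where expected. Next I'll work out the pre-insertion pose.

```bash
cat >> h.py <<'E'
def target(stand,M=(531.4,145.3,75),psi=90.4,pitch=25,gz=-12.7,gx=0):
    p,q=np.radians(psi),np.radians(pitch)
    x=np.array([np.cos(p)*np.cos(q),np.sin(p)*np.cos(q),-np.sin(q)]);y=np.array([np.sin(p),-np.cos(p),0]);z=np.cross(x,y)
    return np.array(M)-(74+gx+stand)*x-gz*z, np.c_[x,y,z]
def plan(pos,Rm,s=None):
    s=s or state();R0=R.from_quat(s["orientation"])
    print("turn",(R0.inv()*R.from_matrix(Rm)).as_rotvec(degrees=True),"shift cm",R0.inv().apply(pos-s["position"])/10)
E
python3 -c "
from h import *
p,r=target(100);print(p,r);plan(p,r)"
```

```text
[532.54 -17.76 137.03] [[-0.01  1.    0.  ]
 [ 0.91  0.01 -0.42]
 [-0.42  0.   -0.91]]
turn [  3.26 -24.89  14.81] shift cm [32.04  5.57  9.43]
```

arm_command(plan="0 0 0 4.5 0.8 0 1;0 0 0 9 1.6 0 1;0.5 -4 2.5 13.5 2.4 1 1;1 -8 5 18 3.2 3 1;1.5 -12 7.5 22.5 4 5 1;2 -17 10 27 4.8 7 1;3 -22 13 30 5.2 8.5 1;3.3 -24.9 14.8 32 5.6 9.4 1;3.3 -24.9 14.8 32 5.6 9.4 1;3.3 -24.9 14.8 32 5.6 9.4 1")

```text
time_s: 10.55
position: [532.2, -17.9, 136.5]
orientation: [0.687, 0.694, -0.154, 0.153]
ft_force: [0.6, -1.5, -1.3]
opening: 16.0
grip_force: 29.9
```

Run:
```python
from h import *
s=snap("wrist","w5",(180,0,340,210),2.8);print(s["position"],s["joints"],s["ft_force"]);plan(*target(100),s)
snap("side","s5",(150,110,290,215),5)
a=cv2.imread("pics/w5.png");b=cv2.imread("pics/s5.png");
c=np.zeros((600,800,3),np.uint8);a=cv2.resize(a,(380,499));b=cv2.resize(b,(420,315));c[:499,:380]=a;c[:315,380:]=b;cv2.imwrite("pics/ws5.png",c)
```

```text
[532.16 -17.86 136.46] [-0.91  0.31  0.68  1.84  0.25  1.18 -0.34] [ 0.63 -1.47 -1.32]
turn [-0.11  0.12  0.2 ] shift cm [-0.02  0.04 -0.06]
```

View pics/ws5.png

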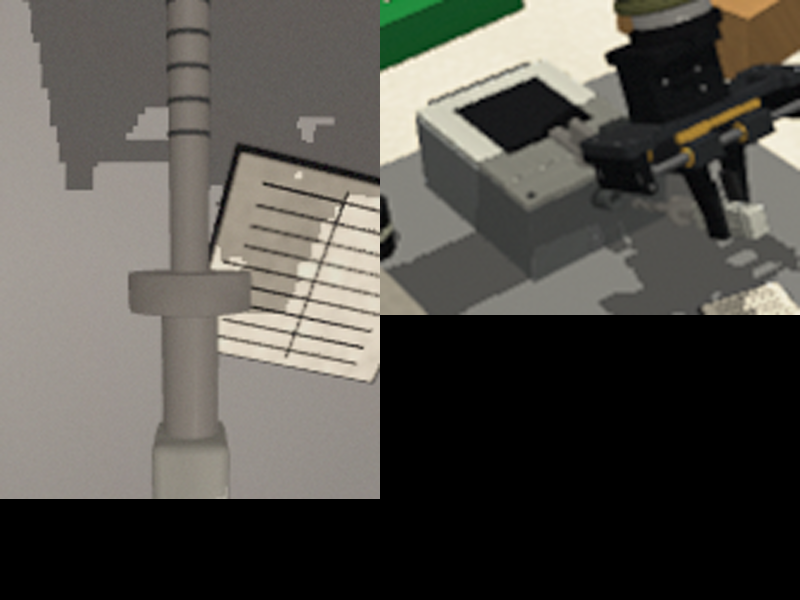

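The wrist half shows the rod straight, with the plate beside it. In the side half the rod and tube are in shadow, so I'll brighten a tight crop with the predicted tip and mouth pixels.

Run:
```python
from h import *
def proj(n,P):
    c=camera_model(n);p=(c["extrinsics"]@np.r_[P,1])[:3];x=p[:2]/p[2];x=x*(1+c["k1"]*x@x);return x*c["K"][0,0]+c["K"][:2,2]
s=state();T=R.from_quat(s["orientation"]).as_matrix();M=np.array([531.4,145.3,75])
W=lambda v:T@np.array(v)+s["position"]
P={"tip":W([144,0,-12.7]),"col":W([74,0,-12.7]),"mouth":M,"root":M+20*T[:,0]}
im=cv2.imread("pics/s5_raw.png")
for n in P: print(n,P[n],"side",proj("side",P[n]),"top",proj("top",P[n]))
c=cv2.resize(im[150:210,190:270],(800,600),interpolation=cv2.INTER_CUBIC)
c=(255*(np.clip((c/255.-.1)/.5,0,1))**.7).astype(np.uint8);cv2.imwrite("pics/s6.png",c)
```

```text
tip [531.91 116.05  88.18] side [234.04 176.97] top [216.15 189.58]
col [532.28  52.64 117.83] side [248.62 179.27] top [239.88 188.01]
mouth [531.4 145.3  75. ] side [227.66 175.89] top [205.67 190.38]
root [531.29 163.42  66.53] side [223.91 175.3 ] top [199.34 190.8 ]
```

View pics/s6.png

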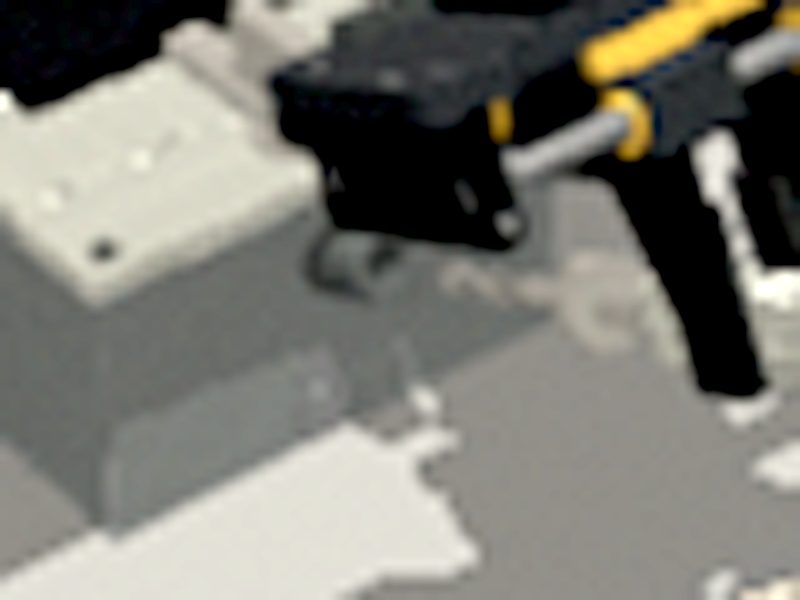

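The tip appears at (440,270) and the bore at (383,257). Predictions were (440,270) and (377,259), so they agree within about 1 mm. Inserting along tool x.

arm_command(plan="0 0 0 1.5 0 0 1;0 0 0 2.5 0 0 1;0 0 0 3.5 0 0 1;0 0 0 4.5 0 0 1;0 0 0 5.3 0 0 1;0 0 0 6 0 0 1;0 0 0 6 0 0 1")

```text
time_s: 11.35
position: [532.6, 37.2, 112.1]
orientation: [0.687, 0.693, -0.153, 0.154]
ft_force: [0.0, -0.1, -0.7]
opening: 16.2
grip_force: 29.9
```

```bash
python3 -c "
from h import *
s=state();print(s['position'],s['ft_force'],R.from_quat(s['orientation']).inv().apply(s['ft_force']),s['torque'],s['opening']);plan(*target(0),s)"
```

```text
[532.63  37.16 112.09] [ 0.01 -0.15 -0.66] [0.14 0.01 0.66] [0.46 0.06 0.06] 16.178838395613088
turn [-0.    0.05  0.09] shift cm [ 3.97 -0.04  0.06]
```

Tip is in by about 30 mm with no contact force. I'll continue to the collar.

arm_command(plan="0 0 0 1 0 0 1;0 0 0 2 0 0 1;0 0 0 3 0 0 1;0 0 0 3.5 0 0 1;0 0 0 3.8 0 0 1;0 0 0 4 0 0 1;0 0 0 4.1 0 0 1")

```text
time_s: 12.05
position: [532.5, 73.1, 95.2]
orientation: [0.688, 0.693, -0.153, 0.154]
ft_force: [0.3, -0.5, -1.7]
opening: 15.6
grip_force: 29.9
```

```bash
python3 -c "
from h import *
s=state();print(s['position'],s['ft_force'],R.from_quat(s['orientation']).inv().apply(s['ft_force']),s['torque'],s['opening']);plan(*target(0),s)"
```

```text
[532.48  73.1   95.24] [ 0.3  -0.5  -1.74] [0.28 0.29 1.78] [ 0.51  0.07 -0.01] 15.647657500700802
turn [-0.02  0.05 -0.02] shift cm [-0.   -0.06  0.05]
```

arm_command(plan="0 0 0 0.1 0 0 1;0 0 0 0.2 0 0 1;0 0 0 0.3 0 0 1;0 0 0 0.3 0 0 1")

```text
time_s: 12.45
position: [532.6, 73.5, 94.8]
orientation: [0.689, 0.692, -0.154, 0.155]
ft_force: [-1.9, -7.2, 5.6]
opening: 15.6
grip_force: 29.9
```

```bash
python3 -c "
from h import *
s=state();print(s['position'],R.from_quat(s['orientation']).inv().apply(s['ft_force']),s['torque'],s['opening']);plan(*target(0),s)"
```

```text
[532.58  73.46  94.8 ] [-8.91 -1.98 -1.99] [-1.37  0.32 -0.04] 15.601741176868327
turn [-0.07  0.2  -0.13] shift cm [-0.05 -0.07  0.03]
```

The collar made contact (−9 N) right where expected. I'll push slightly and hold.

arm_command(plan="0 0 0 0.15 0 0 1;0 0 0 0.3 0 0 1;0 0 0 0.3 0 0 1;0 0 0 0.3 0 0 1;0 0 0 0.3 0 0 1;0 0 0 0.3 0 0 1")

```text
time_s: 13.05
position: [532.5, 73.5, 94.2]
orientation: [0.689, 0.691, -0.155, 0.155]
ft_force: [-3.3, -15.1, 11.7]
opening: 15.7
grip_force: 30.0
```

```bash
python3 -c "
from h import *
s=state();print(s['position'],R.from_quat(s['orientation']).inv().apply(s['ft_force']),s['torque'],s['opening']);plan(*target(0),s)"
```

```text
[532.51  73.46  94.24] [-18.67  -3.33  -4.06] [-3.36  0.57 -0.02] 15.650000534311346
turn [-0.16  0.39 -0.25] shift cm [-0.08 -0.06 -0.02]
```

arm_command(plan="0 0 0 -1 0 0 1;0 0 0 -2.5 0 0 1;0 0 0 -4 0 0 1;0 0 0 -5.5 0 0 1;0 0 0 -7 0 0 1;0 0 0 -8.5 0 0 1;0 0 0 -10 0 0 1;0 0 0 -11 0 0 1;0 0 0 -12 0 0 1;0 0 0 -12 0 0 1")

```text
time_s: 14.05
position: [533.3, -31.4, 144.1]
orientation: [0.689, 0.692, -0.153, 0.154]
ft_force: [-0.3, -0.6, -1.8]
opening: 15.9
grip_force: 30.0
```

Run:
```python
from h import *
s=state();print(s['position'],s['ft_force'],s['opening'])
q={"position":np.array([532.16,-17.86,136.46]),"orientation":R.from_matrix(target(100)[1]).as_quat()}
W=lambda u,v:onz("wrist",(u/2.375+180,v/2.375),6,q)
a,b,c=W(238,145),W(218,352),W(374,382)
print(a,b,c,np.linalg.norm(a-b),np.linalg.norm(b-c),"centre",(a+c)/2)
im=cv2.imread("pics/top0.png");g=im[150:205,235:290];m=(g.min(2)>150).astype(np.uint8)
cs=max(cv2.findContours(cv2.morphologyEx(m,cv2.MORPH_CLOSE,np.ones((5,5))),0,2)[0],key=cv2.contourArea)
r=cv2.minAreaRect(cs);pc=onz("top",(r[0][0]+235,r[0][1]+150),6);print(r,pc)
tip=np.array([pc[0],pc[1],100]);psi=90.4
plan(*target(0,tip-70*np.array([np.cos(np.radians(psi)),np.sin(np.radians(psi)),0]),psi,0),s)
```

```text
[533.3  -31.42 144.09] [-0.31 -0.6  -1.78] 15.934206736221215
[548.06  42.66   6.  ] [543.98 -40.91   6.  ] [611.25 -55.55   6.  ] 83.67317689469672 68.85086404408885 centre [579.66  -6.44   6.  ]
((28.47058868408203, 27.382354736328125), (27.333240509033203, 26.573984146118164), 12.528807640075684) [577.54  -6.22   6.  ]
turn [ 0.01 25.03 -0.1 ] shift cm [-8.38  4.46 10.18]
```

arm_command(plan="0 5 0 -2.5 0.5 1 1;0 10 0 -4 1.5 3 1;0 15 0 -5.5 2.5 5 1;0 20 0 -7 3.5 7.5 1;0 24 0 -8 4.2 9.3 1;0 25 0 -8.4 4.5 10 1;0 25 0 -8.4 4.5 10.2 1;0 25 0 -8.4 4.5 10.2 1;0 25 0 -8.4 4.5 10.2 1;0 25 0 -8.4 4.5 10.2 1")

```text
time_s: 15.05
position: [579.4, -147.3, 86.9]
orientation: [0.704, 0.71, -0.0, 0.0]
ft_force: [0.2, 0.3, -1.5]
opening: 15.7
grip_force: 30.0
```

Run:
```python
from h import *
s=state();print(s['position'],s['joint_vel'],s['opening'],s['grip_force']);T=R.from_quat(s["orientation"]).as_matrix();print("tip",T@[144,0,-12.7]+s["position"],T[:,0])
s=snap("side","s7",(160,100,360,250),4)
```

```text
[ 579.42 -147.29   86.93] [ 0.  0.  0. -0. -0.  0.  0.] 15.696421842809464 29.970257109962404
tip [578.05  -3.29  99.56] [-0.01  1.   -0.  ]
```

View pics/s7.png

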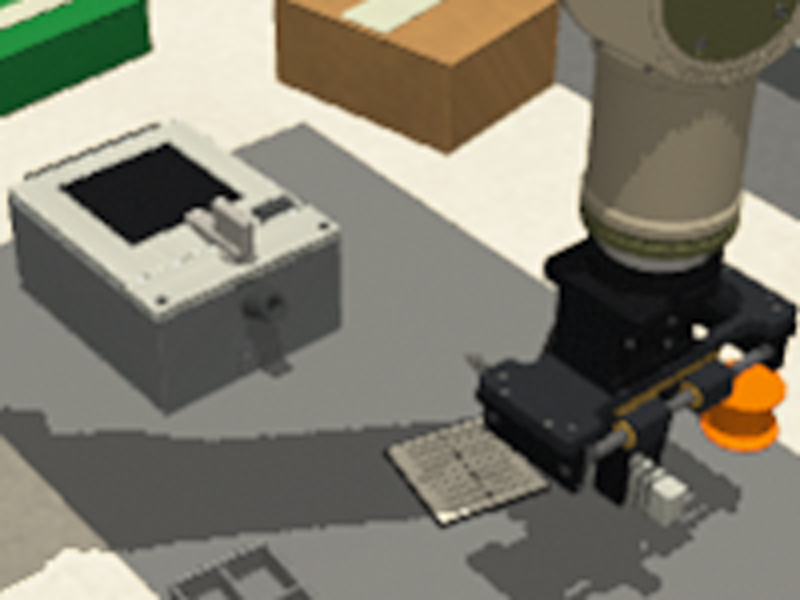

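The button lies across the shut lid, and the gauge is held near the plate. One numeric check for slip in the hand, by matching the collar patch between wrist pictures, then hand in.

Run:
```python
from h import *
s=snap("wrist","w8");a=cv2.imread("pics/w4_raw.png",0);b=cv2.imread("pics/w8_raw.png",0);c=cv2.imread("pics/w5_raw.png",0)
t=cv2.Canny(a,30,90)[105:190,230:290]
for i in(c,b):
    r=cv2.matchTemplate(cv2.GaussianBlur(cv2.Canny(i,30,90),(5,5),0),cv2.GaussianBlur(t,(5,5),0),cv2.TM_CCOEFF_NORMED)
    print(cv2.minMaxLoc(r)[1::2],"expect (230,105)")
```

```text
(0.49689972400665283, (230, 105)) expect (230,105)
(0.4615187346935272, (230, 106)) expect (230,105)
```

The collar shifted by at most 1 px, so there was no slip. Handing in.

```bash
python3 -c "
from rig import *
print(finish_job())"
```

```text
the job is handed in; nothing more can be done
None
```

I handed the job in, with no verdict shown: the turnbutton is at its stop across the shut lid, the gauge was pushed in to its collar and drawn right out, and it is now held level with its tip about 10 cm above the bench over the plate's middle, by my measurements.

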